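# Hang the chocolate ladle between its neighbours

### The arm

A 6-joint arm with a two-finger parallel gripper is mounted at the origin on a cart in front of the work surface, level with it; the furniture and walls round the work are solid. World frame = base frame: x ahead of the robot, y to its left, z up, the work surface at z = 0. Lengths are in mm, angles in rad, forces in N, time in s.
With the tool pointing down it reaches from about 300 to 775 mm from the base axis. Payload 14.6 kg.
Tool frame: the origin (TCP) lies at the very end of the fingers, on their centre line; the grasp point (between the pads) lies 19 mm behind it; z points along the fingers, y is the direction in which the jaws open and shut (so a half turn about z gives the same grasp; the last joint's range is limited). The gripper opens to 85 mm and grips with 20 to 120 N. Pads are 22 mm wide; open, the fingers measure 114 mm over their backs; the gripper's body (76 mm by 85 mm) begins 54 mm behind the grasp point. The pads swing forward as they close: fully open they stand 13 mm farther back than shut.
Start: joints at [-1.381, 0.3, 1.521, -0, 1.321, -0.067], TCP at [139.686, -531.956, 231.281] pointing down, gripper open.
Joint ranges: [-3.03, 3.03], [-0.79, 2.21], [0.23, 2.52], [-1.04, 4.18], [0, 3.07], [-2.55, 2.55]. Speed limits (rad/s): [2.22, 2.22, 2.57, 3.14, 3.14, 3.14].

### API

Orientations are given as a unit quaternion [w, x, y, z].
In Python, from rig import ctrl gives the robot as it stands. Calls block until the motion is done:
- ctrl.move_ptp(position, orientation): joint-space move of the TCP to a pose.
- ctrl.move_l(position, rot=None, max_speed=150, max_force=None): straight line of the TCP; rot=None keeps the orientation; max_speed is the mean speed in mm/s. With max_force (N) it stops when the force on the tool has changed by that much, and returns True; else False.
- ctrl.goto_joints(angles): joint-space move.
- ctrl.gripper_to(opening): opening from 0.0 (shut) to 1.0 (fully open); the grip force is fixed at half the most; returns when the fingers have stopped.
- ctrl.dwell(seconds).
- ctrl.inverse_kinematics(position, orientation): joint angles nearest the present ones, or None.
- ctrl.grab_frame(name): name is "scene" or "top" or "wrist"; returns the picture (384x512x3 uint8, blue, green, red); there is no depth.
- ctrl.get_calibration(name): a dict with "intrinsics" (3x3 intrinsics, pixels), "eye" and "attitude" of the camera in the world. Camera axes: x right, y down, z forward; pixel columns grow to the right and rows downward; lengths in mm; the calibration is good to about 2 mm. A picture is of the moment at which its call begins: read the wrist's pose just before it. get_calibration takes no time and is no camera call; for the wrist camera it gives the pose at the moment of the call.
A pose or a line that the arm cannot do raises ctrl.MotionError and nothing moves.
- ctrl.finish_job(): hands the job in, once; it reports no verdict.
Readings, each from a call of its own:
- ctrl.current_time(): time.
- ctrl.current_joint_pos(): joint angles.
- ctrl.current_dq(): joint speeds.
- ctrl.current_effort(): joint torques, N m.
- ctrl.current_tool_pos(): TCP position.
- ctrl.current_eef_rot(): TCP orientation.
- ctrl.current_force(): force on the tool from outside, world axes, zero at the start.
- ctrl.current_ft_torque(): the same for the moment, N m.
- ctrl.current_grip_width(): opening from 0.0 (shut) to 1.0 (fully open).
Only numpy, scipy, OpenCV 4.12 (cv2) and the standard library are available. Lean on these libraries where they do the work, as an engineer would, in place of code of your own. Each camera call takes 0.05 s, during which the arm holds its last target.

### The job

Take the ladle that leans in the wooden stand and hang it by its hook on the dark rail of the rack, in the gap between the two ladles already hanging there, its bowl to the front like theirs. Lower it from above, behind the front guard rod, and keep hold until the hook is down on the rail; do not shift or knock off the hanging ladles, and leave the dark round tin and the dish of beans where they stand.

Things in the scene. Friction and masses are not known exactly. Their poses are not given: they have to be found in the camera images.
- ladle_grip (a point): Centre of the dark wooden grip of the loose ladle to be hung (200 mm long, 0.16 kg). z: along the handle, up to the grip's end; x: from handle to hook side; y: across. Grip 22 mm in y, 18 in x, 75 long in z. Starts in the stand with z leaning 35 degrees from vertical, its top towards the stand's -x (robot side); it comes out by drawing it 60 mm along its own z.
- ladle_hook (a point): Same ladle and axes: where the rail's top lies once it hangs, 54.5 mm below ladle_grip in z and 5.5 mm to +x of the handle's centre line. Hook 16 mm wide in y. Its slot opens downwards and spans x = -2.5 (handle) to +15.5 mm (lip) from this point; its roof slopes down to the lip by 22 degrees; the lip's end is 25 mm below this point.
- ladle_bowl (a point): Same ladle and axes: centre of its round steel bowl, 60 mm wide, 45 mm high, at the strip handle's lower end; 24 mm to -x of the handle's centre line and 140 mm below ladle_grip (underside 162.5 mm below ladle_grip).
- rack: Fixed metal rack, 130 mm deep, 244 wide. Origin on the counter, vertically under the rail's middle; y along the rail, -x its front. Ladles hang with z vertical and x along the rack's x: handle flat on the rail's front face, hook over its top edge; ladle_hook is then on rail_mid's line, ladle_grip 5.5 mm to its -x, 204.5 mm above the counter.
- rail_mid (a point): Middle of the rail's top edge, 150 mm above the counter; axes of the rack. The rail is a flat dark strip on edge, 5 mm thick (x), 40 mm high, 244 mm long with the posts at its ends; nothing stands above it but the hanging ladles' grips.
- guard_mid (a point): Middle of the thin guard rod, held by two arms from the posts, along the rack's front: 8 mm thick, parallel to the rail, 85 mm in front of it, its top 94 mm above the counter. Bowls hang between guard and rail, undersides 42 mm above the counter, so a bowl must come in over it.
- left_ladle_grip (a point): Centre of the grip of the loose ladle hanging at the +y side of the gap; same handle, hook and axes as the ladle, bowl 64 mm wide, 34 high. The gap's middle is half-way between left_ladle_grip and right_ladle_grip, which are 150 to 166 mm apart.
- right_ladle_grip (a point): Centre of the grip of the loose ladle hanging at the -y side of the gap; same handle, hook and axes as the ladle, bowl 60 mm wide, 55 high.
- stand: Fixed light wooden stand, 150 by 100 mm. Origin on the counter under the ladle's lower end; the ladle leans to its -x. A tilted seat holds only the bowl: a wall 44 mm high on the -x side and cheeks 29 mm high either side, measured along the ladle, with 3 mm play. Nothing else stands near the handle.
- cocoa_tin0: Bystander: round dark tin of cocoa, 68 mm wide, 85 mm high; origin under its centre.
- bean_dish0: Bystander: white dish of roasted beans, 68 mm wide, 42 mm high; origin under its centre.

How it is judged:
By the outcome, as a careful person would: the job done as asked, in the order asked, and still so for the second after the job is handed in, with the robot touching nothing.
It also fails if it takes over 48 s, if anything falls off the work surface, if the arm or the gripper's body presses on something with over 40 N, if the wrist force passes 120 N, or if a joint passes its speed limit or range.

## Working session

There is one attempt and no reset: what is moved stays moved. The work goes in short steps, each a Python script; the robot and the scene stay as the last script left them, time stands still between calls to the robot, and variables do not carry over. Pictures are saved under pics/ and viewed, and the job is handed in when it is done.

```bash
mkdir -p pics; ls; python3 - <<'E'
from rig import ctrl
import cv2
for n in ["scene","top","wrist"]:
    c=ctrl.get_calibration(n); print(n,c)
    cv2.imwrite(f"pics/{n}0.png",ctrl.grab_frame(n))
print(ctrl.current_time(),ctrl.current_eef_rot())
E
```

```text
pics
scene {'intrinsics': array([[482.26719771,   0.        , 244.94687419],
       [  0.        , 482.26719771, 191.5532955 ],
       [  0.        ,   0.        ,   1.        ]]), 'eye': array([-172.84989384, 1389.78603444,  811.15507232]), 'attitude': array([ 0.12897536, -0.22000496,  0.80857583, -0.53025306])}
top {'intrinsics': array([[461.60098719,   0.        , 262.93566127],
       [  0.        , 461.60098719, 196.11028472],
       [  0.        ,   0.        ,   1.        ]]), 'eye': array([ 466.60608069,   56.34964879, 1559.65624675]), 'attitude': array([ 0.02297937, -0.70121657,  0.71198375, -0.02909312])}
wrist {'intrinsics': array([[277.5525208 ,   0.        , 259.0740226 ],
       [  0.        , 277.5525208 , 193.95021548],
       [  0.        ,   0.        ,   1.        ]]), 'eye': array([ 213.02298776, -512.29514423,  373.60952224]), 'attitude': array([ 0.11913303,  0.78309773, -0.60330479, -0.09267467])}
0.15 [-4.09743472e-04  9.91768051e-01  1.28046728e-01 -2.73967118e-05]
```

View pics/scene0.png

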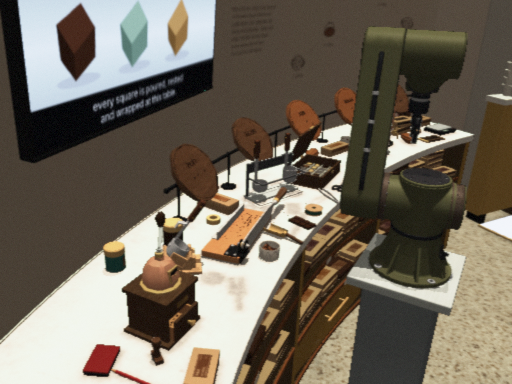

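View pics/top0.png

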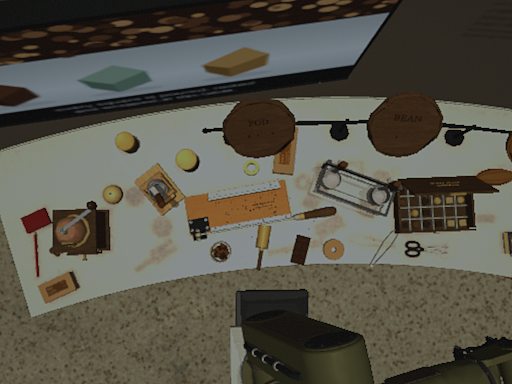

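View pics/wrist0.png

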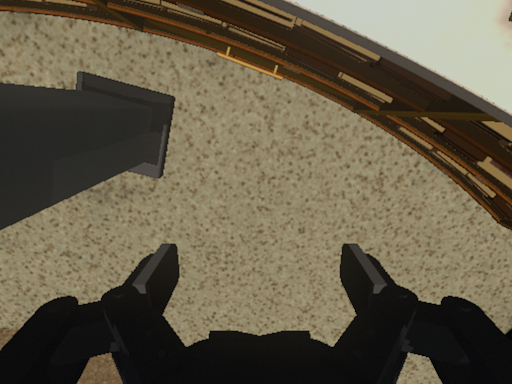

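The top view shows the stand near (158,190) and the rack near (352,188). The ladles are small at this scale, so I'll enlarge those areas.

```bash
python3 - <<'E'
import cv2
t=cv2.imread("pics/top0.png");s=cv2.imread("pics/scene0.png")
def crop(im,x0,x1,y0,y1,f,n,):
    cv2.imwrite(n,cv2.convertScaleAbs(cv2.resize(im[y0:y1,x0:x1],None,fx=f,fy=f,interpolation=cv2.INTER_CUBIC),alpha=1.3,beta=20))
crop(t,120,220,150,225,8,"pics/t_stand.png")
crop(t,302,402,148,223,8,"pics/t_rack.png")
crop(s,120,220,190,265,8,"pics/s_stand.png")
crop(s,230,330,130,205,8,"pics/s_rack.png")
E
```

```text
(no output)
```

View pics/t_stand.png

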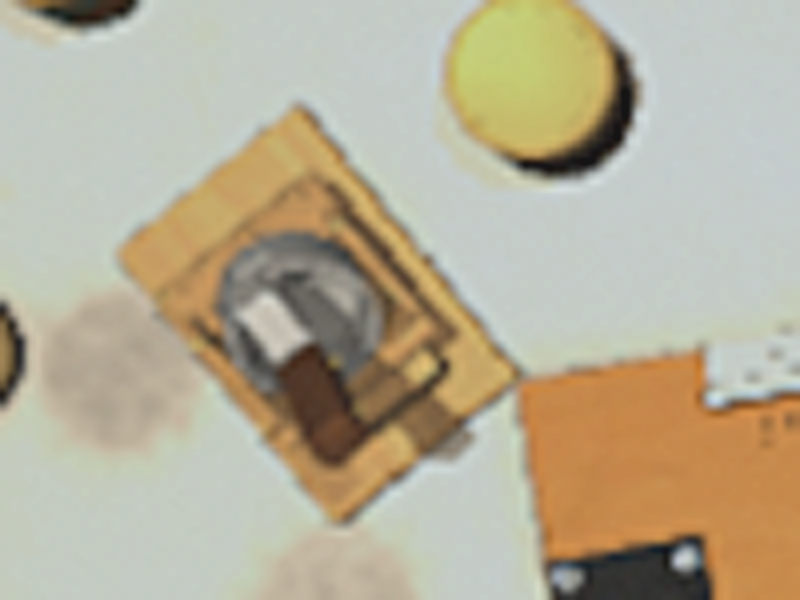

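View pics/t_rack.png

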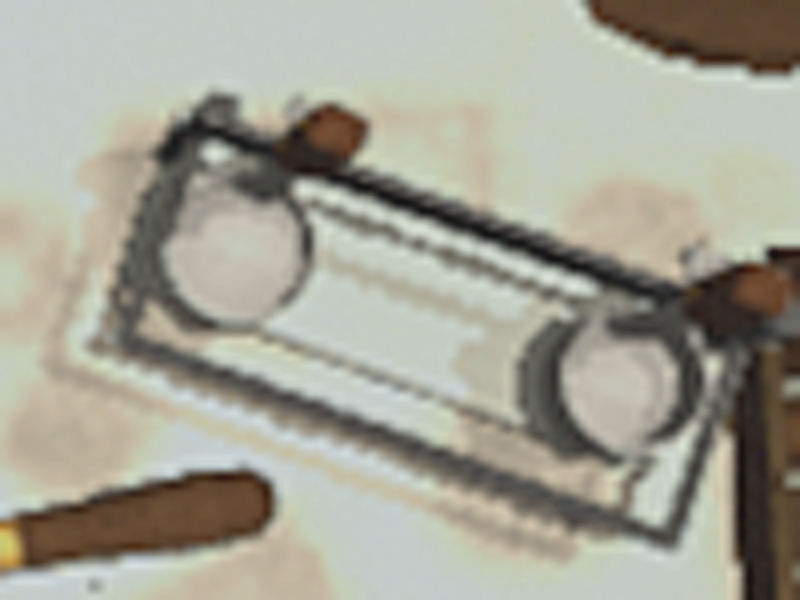

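View pics/s_stand.png

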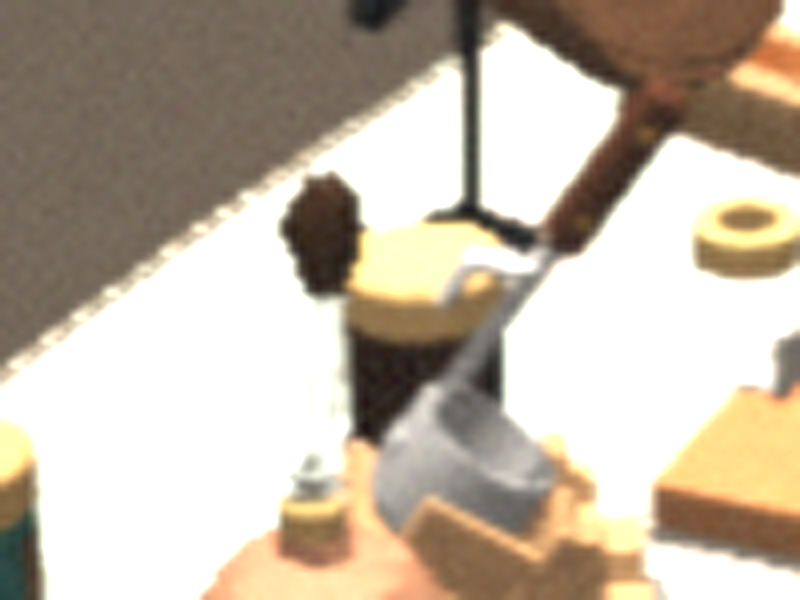

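View pics/s_rack.png

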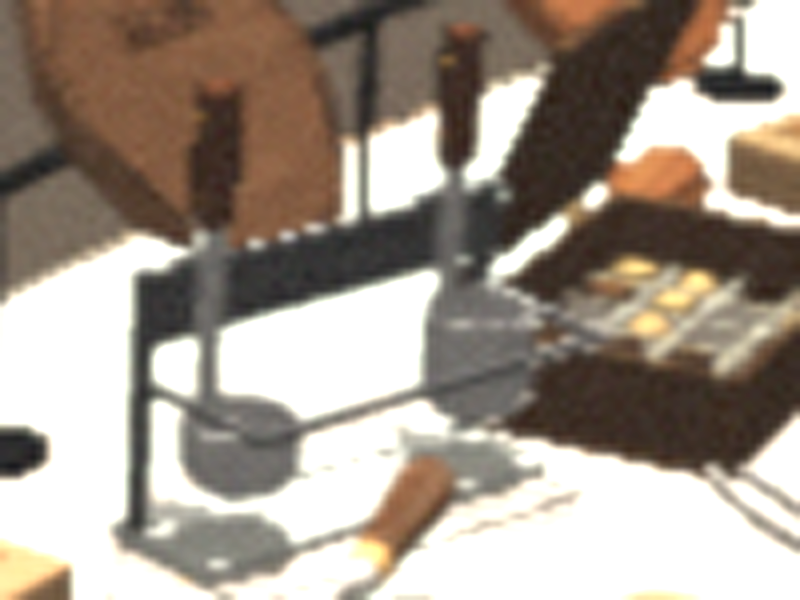

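```bash
cat > h.py <<'E'
import numpy as np, cv2
from scipy.spatial.transform import Rotation as R
from scipy.optimize import least_squares
def Q(q): return R.from_quat([q[1],q[2],q[3],q[0]])
def wx(r): q=r.as_quat(); return [q[3],q[0],q[1],q[2]]
def proj(c,P):
    p=Q(c['attitude']).inv().apply(np.atleast_2d(P)-c['eye']); u=p@c['intrinsics'].T; return u[:,:2]/u[:,2:]
def ray(c,uv):
    d=np.linalg.inv(c['intrinsics'])@[uv[0],uv[1],1]; return Q(c['attitude']).apply(d)
def atz(c,uv,z):
    d=ray(c,uv); return c['eye']+d*(z-c['eye'][2])/d[2]
def tri(obs):
    A=np.zeros((3,3));b=np.zeros(3)
    for c,uv in obs:
        d=ray(c,uv);d/=np.linalg.norm(d);M=np.eye(3)-np.outer(d,d);A+=M;b+=M@c['eye']
    P=np.linalg.solve(A,b); return P,[np.round(proj(c,P)[0]-uv,2) for c,uv in obs]
E
python3 - <<'E'
from rig import ctrl
from h import *
np.set_printoptions(precision=1,suppress=True)
T=ctrl.get_calibration("top");S=ctrl.get_calibration("scene")
t=lambda x,y:(120+(x+.5)/8-.5,150+(y+.5)/8-.5); s=lambda x,y:(120+(x+.5)/8-.5,190+(y+.5)/8-.5)
cs=[atz(T,t(*p),8) for p in [(300,105),(120,250),(340,522),(520,378)]]
print("stand corners",cs, np.mean(cs,0))
d=(cs[0]-cs[3])+(cs[1]-cs[2]);print("yaw",np.degrees(np.arctan2(d[1],d[0])),np.linalg.norm(d)/2,np.linalg.norm(cs[0]-cs[1]))
a,ra=tri([(T,t(335,450)),(S,s(668,92))]);b,rb=tri([(T,t(303,362)),(S,s(562,242))])
print("grip top",a,ra,"bot",b,rb,np.linalg.norm(a-b),"tilt",np.degrees(np.arccos((a-b)[2]/np.linalg.norm(a-b))))
t=lambda x,y:(302+(x+.5)/8-.5,148+(y+.5)/8-.5); s=lambda x,y:(230+(x+.5)/8-.5,130+(y+.5)/8-.5)
g1=atz(T,t(97,342),90);g2=atz(T,t(670,540),90)
d=g1-g2;print("guard",g1,g2,np.linalg.norm(d),"yaw",np.degrees(np.arctan2(-d[0],d[1])))
r1=atz(T,t(190,130),150);r2=atz(T,t(680,294),150);d=r1-r2
print("rail",r1,r2,"yaw",np.degrees(np.arctan2(-d[0],d[1])))
for n,tt,ss in [("L top",(340,128),(220,88)),("R top",(765,290),(462,32))]:
    print(n,tri([(T,t(*tt)),(S,s(*ss))]))
E
```

```text
stand corners [array([699.7, 398.4,   8. ]), array([639.2, 474. ,   8. ]), array([523.2, 381.4,   8. ]), array([582.6, 305.8,   8. ])] [611.2 389.9   8. ]
yaw 38.4515791559523 148.85747016894334 96.86409764953096
grip top [542.8 339.9 218. ] [array([-0.2, -0.4]), array([0.4, 0.1])] bot [577.6 363.3 158.1] [array([0.2, 0.4]), array([-0.4, -0.1])] 73.12038976134849 tilt 35.01050131815756
guard [ 591.1 -119.8   90. ] [ 508.5 -346.6   90. ] 241.35843442540823 yaw -20.015099739090036
rail [ 667.4 -150.4  150. ] [ 601.2 -337.3  150. ] yaw -19.51053973151503
L top (array([ 653.8, -192. ,  239. ]), [array([0.2, 0.3]), array([-0.3, -0. ])])
R top (array([ 594. , -343.1,  238.9]), [array([-0.1, -0.1]), array([0.1, 0. ])])
```

```bash
cat >> h.py <<'E'
def ladleR(yaw,tilt=35): return R.from_euler('ZY',[yaw,-tilt],degrees=True)
FL={'out':R.from_euler('x',180,degrees=True),'in':R.from_euler('y',180,degrees=True)}  # camera on hook side / bowl side
def tcp(grip,LR,side,back=0,off=0):  # grasp point at grip centre+off along z
    tr=LR*FL[side]; return np.asarray(grip)+LR.apply([0,0,-19+off+back]), tr
E
python3 - <<'E'
from rig import ctrl
from h import *
np.set_printoptions(precision=2,suppress=True)
for side in FL:
    for nm,g,L in [("pick",[560.2,351.6,188],ladleR(38.5)),("hang",[628,-263,204.5],ladleR(-20,0))]:
        for back in (0,60,100,140):
            p,r=tcp(g,L,side,back); q=ctrl.inverse_kinematics(p,wx(r)); print(side,nm,back,p,None if q is None else np.array(q))
E
```

```text
out pick 0 [568.73 358.38 172.44] [0.46 0.37 1.68 0.25 0.5  1.18]
out pick 60 [541.8  336.96 221.59] [0.45 0.24 1.73 0.23 0.59 1.2 ]
out pick 100 [523.84 322.68 254.35] [0.44 0.15 1.75 0.22 0.65 1.2 ]
out pick 140 [505.88 308.4  287.12] [0.43 0.07 1.76 0.21 0.72 1.21]
out hang 0 [ 628.  -263.   185.5] [-0.45  0.63  1.15 -0.    1.36  1.47]
out hang 60 [ 628.  -263.   245.5] [-0.45  0.6   1.07 -0.    1.48  1.47]
out hang 100 [ 628.  -263.   285.5] [-0.45  0.58  1.   -0.    1.56  1.47]
out hang 140 [ 628.  -263.   325.5] [-0.45  0.57  0.92 -0.    1.65  1.47]
in pick 0 [568.73 358.38 172.44] [ 0.46  0.37  1.68  0.25  0.5  -1.96]
in pick 60 [541.8  336.96 221.59] [ 0.45  0.24  1.73  0.23  0.59 -1.95]
in pick 100 [523.84 322.68 254.35] [ 0.44  0.15  1.75  0.22  0.65 -1.94]
in pick 140 [505.88 308.4  287.12] [ 0.43  0.07  1.76  0.21  0.72 -1.93]
in hang 0 [ 628.  -263.   185.5] [-0.45  0.63  1.15  0.    1.36 -1.67]
in hang 60 [ 628.  -263.   245.5] [-0.45  0.6   1.07  0.    1.48 -1.67]
in hang 100 [ 628.  -263.   285.5] [-0.45  0.58  1.    0.    1.56 -1.67]
in hang 140 [ 628.  -263.   325.5] [-0.45  0.57  0.92  0.    1.65 -1.67]
```

```bash
python3 - <<'E'
from rig import ctrl
from h import *
np.set_printoptions(precision=1,suppress=True)
T=ctrl.get_calibration("top");S=ctrl.get_calibration("scene")
for n,a in [("POD",(258,128)),("BEAN",(405,125))]:
    for b in [(193,172),(252,138),(303,118),(347,103)]: print(n,b,tri([(T,a),(S,b)]))
E
```

```text
POD (193, 172) (array([780. ,  55.8, 163.1]), [array([-0.1, -0.2]), array([0.2, 0. ])])
POD (252, 138) (array([660. ,  19.5, 325.8]), [array([13.8, 30.1]), array([-24.9,  -6.2])])
POD (303, 118) (array([561.3,   4.2, 432. ]), [array([21.9, 63.2]), array([-47.6, -13.5])])
POD (347, 103) (array([480.6,   2.3, 513.6]), [array([25. , 95.6]), array([-67.9, -20.6])])
BEAN (193, 172) (array([ 927.8, -375.7,   -8.6]), [array([-23.3, -30. ]), array([28.6, -0.6])])
BEAN (252, 138) (array([ 781.3, -392.9,  173.7]), [array([-0.2, -0.4]), array([0.3, 0. ])])
BEAN (303, 118) (array([ 655.6, -384.1,  301.2]), [array([12.9, 34. ]), array([-24.1,  -3.9])])
BEAN (347, 103) (array([ 551.1, -357.8,  405.6]), [array([18.4, 69. ]), array([-45.5,  -9.6])])
```

```bash
python3 - <<'E'
from rig import ctrl
from h import *
import pickle
r=wx(ladleR(-20,0)*FL['out'])
C=[]
for i,p in enumerate([[560,-240,370],[490,-215,370]]):
    if i==0: ctrl.move_ptp(p,r)
    else: ctrl.move_l(p,max_speed=250)
    c=ctrl.get_calibration("wrist");im=ctrl.grab_frame("wrist")
    C.append(c);cv2.imwrite(f"pics/w_rack{i}.png",im); print(c['eye'],ctrl.current_time())
pickle.dump(C,open("C.pkl","wb"))
E
```

```text
[ 630.93769259 -266.54153045  512.5321035 ] 2.1167
[ 560.66275299 -241.12320191  513.5395503 ] 2.6167
```

View pics/w_rack0.png

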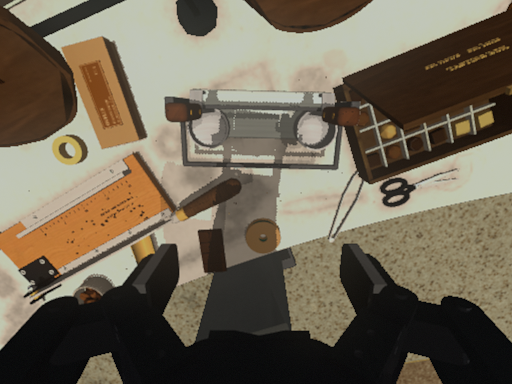

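View pics/w_rack1.png

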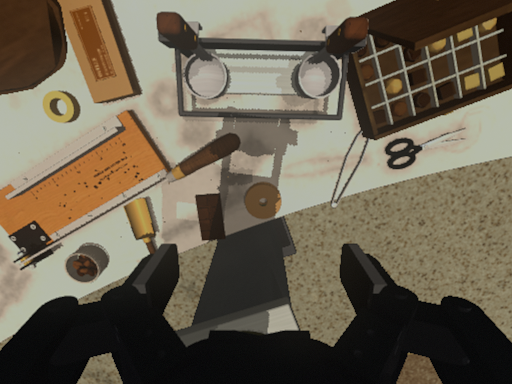

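The rack lies square in both wrist views, with the grips near (182,110) and (348,113) in the first. I'll enlarge both for measuring.

```bash
python3 - <<'E'
import cv2
for i,(x0,y0) in enumerate([(155,78),(150,3)]):
    im=cv2.imread(f"pics/w_rack{i}.png")[y0:y0+130,x0:x0+226]
    cv2.imwrite(f"pics/w_rackz{i}.png",cv2.convertScaleAbs(cv2.resize(im,None,fx=3.5,fy=3.5,interpolation=cv2.INTER_CUBIC),alpha=1.5,beta=20))
E
```

```text
(no output)
```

View pics/w_rackz0.png

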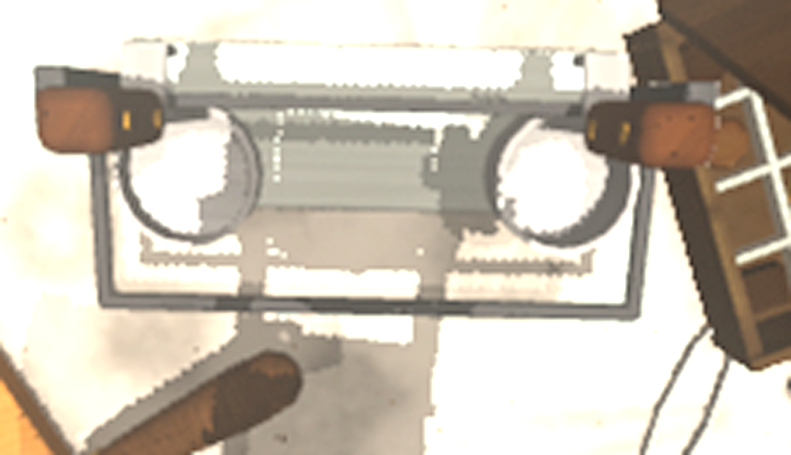

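View pics/w_rackz1.png

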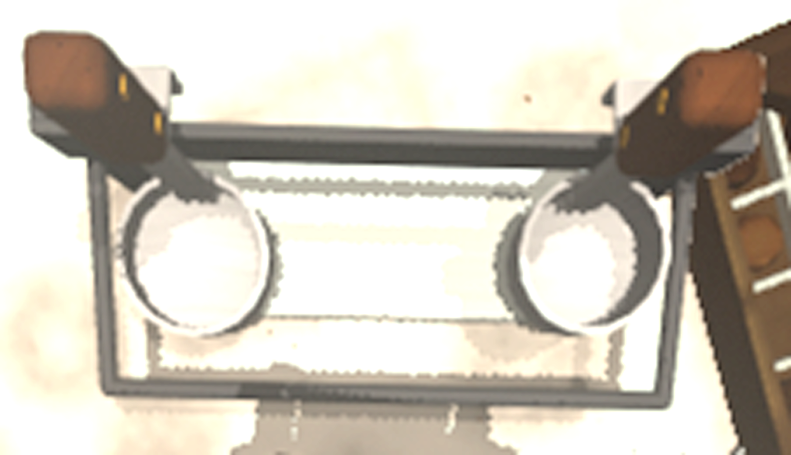

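```bash
python3 - <<'E'
from rig import ctrl
from h import *
import pickle
np.set_printoptions(precision=1,suppress=True)
C=pickle.load(open("C.pkl","rb"));T=ctrl.get_calibration("top")
w=[lambda x,y:(155+(x+.5)/3.5-.5,78+(y+.5)/3.5-.5),lambda x,y:(150+(x+.5)/3.5-.5,3+(y+.5)/3.5-.5)]
t=lambda x,y:(302+(x+.5)/8-.5,148+(y+.5)/8-.5)
for n,a,b in [("Ltop",(75,120),(68,72)),("Rtop",(678,133),(722,85)),("GL",(101,301),(106,387)),("GR",(637,312),(667,401))]:
    print(n,tri([(C[0],w[0](*a)),(C[1],w[1](*b))]),"top-assumed z:",atz(C[0],w[0](*a),242 if 'top' in n else 90),atz(C[1],w[1](*b),242 if 'top' in n else 90))
for i,ps in [(0,[(250,98),(550,106)]),(1,[(200,129),(600,138)])]:
    e=[atz(C[i],w[i](*p),150) for p in ps]; d=e[0]-e[1]; print("rail",i,e,np.degrees(np.arctan2(-d[0],d[1])))
E
```

```text
Ltop (array([ 653.6, -191.1,  237.9]), [array([0.2, 0. ]), array([-0.2, -0. ])]) top-assumed z: [ 653.3 -192.1  242. ] [ 652.1 -192.   242. ]
Rtop (array([ 594.7, -343.2,  239.7]), [array([-0., -0.]), array([ 0., -0.])]) top-assumed z: [ 595.  -342.6  242. ] [ 594.4 -342.4  242. ]
GL (array([ 592.6, -130. ,   93.7]), [array([ 0.2, -0. ]), array([-0.3, -0. ])]) top-assumed z: [ 592.4 -128.4   90. ] [ 592.8 -129.4   90. ]
GR (array([ 506.8, -349. ,   89.4]), [array([-0.2, -0. ]), array([ 0.2, -0. ])]) top-assumed z: [ 506.9 -349.1   90. ] [ 507.  -348.7   90. ]
rail 0 [array([ 646.5, -228.4,  150. ]), array([ 607.4, -327.9,  150. ])] -21.441543999420404
rail 1 [array([ 652.9, -209.6,  150. ]), array([ 604.6, -334.4,  150. ])] -21.143445475231925
```

```bash
python3 - <<'E'
from rig import ctrl
from h import *
import pickle
C=[]
for i,b in enumerate([150,90]):
    p,r=tcp([560.2,351.6,188],ladleR(38.5),'out',b)
    if i==0: ctrl.move_ptp(p,wx(r))
    else: ctrl.move_l(p,max_speed=150)
    c=ctrl.get_calibration("wrist");im=ctrl.grab_frame("wrist")
    C.append(c);cv2.imwrite(f"pics/w_lad{i}.png",im); print(c['eye'],ctrl.current_time())
pickle.dump(C,open("C2.pkl","wb"))
E
```

```text
[486.35893983 292.5052188  456.20651181] 4.55
[512.91651848 314.2669467  407.25088577] 5.15
```

View pics/w_lad0.png

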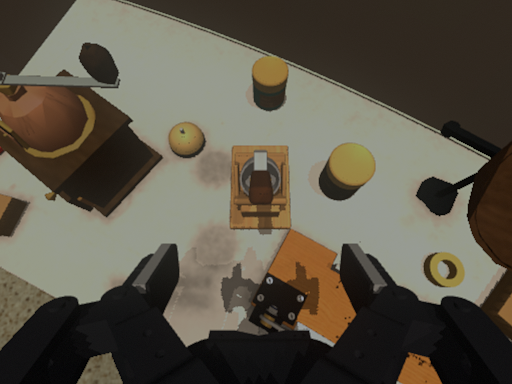

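View pics/w_lad1.png

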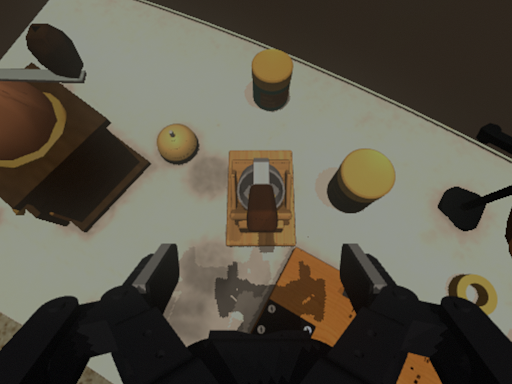

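```bash
python3 - <<'E'
import cv2
for i,(x0,y0) in enumerate([(222,138),(215,145)]):
    im=cv2.imread(f"pics/w_lad{i}.png")[y0:y0+105,x0:x0+90]
    cv2.imwrite(f"pics/w_ladz{i}.png",cv2.convertScaleAbs(cv2.resize(im,None,fx=5,fy=5,interpolation=cv2.INTER_CUBIC),alpha=1.6,beta=25))
E
```

```text
(no output)
```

View pics/w_ladz0.png

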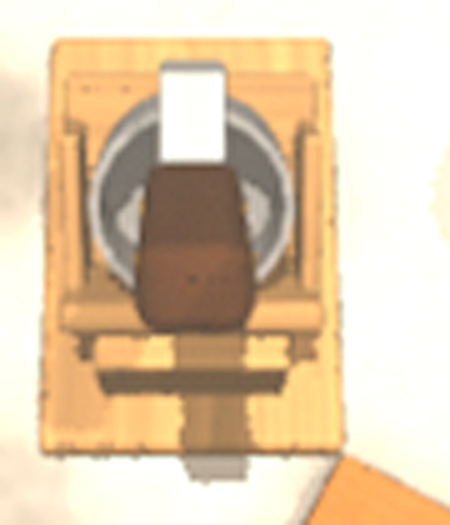

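View pics/w_ladz1.png

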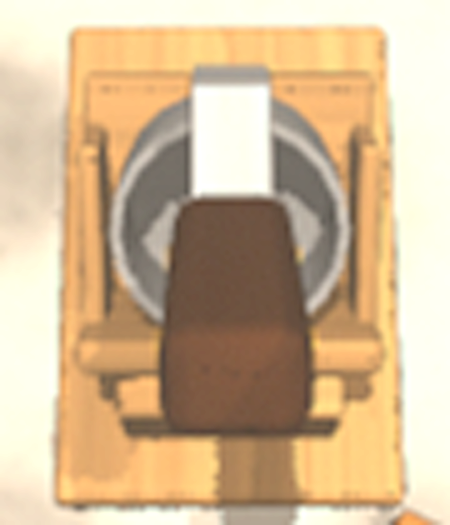

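```bash
python3 - <<'E'
from h import *
import pickle
np.set_printoptions(precision=1,suppress=True)
C=pickle.load(open("C2.pkl","rb"))
w=[lambda x,y:(222+(x+.5)/5-.5,138+(y+.5)/5-.5),lambda x,y:(215+(x+.5)/5-.5,145+(y+.5)/5-.5)]
pts=[([0,0,37.5],(195,287),(236,378)),([9,0,37.5],(194,247),(236,328)),([9,0,-37.5],(195,165),(237,199)),([-9,0,37.5],(195,325),(236,428)),
 ([23.5,0,-60],(193,66),(231,72))]
print(tri([(C[0],w[0](195,287)),(C[1],w[1](236,378))]))
def f(v):
    L=ladleR(v[3],v[4]);o=[]
    for P,a,b in pts:
        wt=np.array([1,.2]) if P[2]==-60 else np.array([1,1])
        X=L.apply(P)+v[:3]; o+=[(proj(C[0],X)[0]-w[0](*a))*wt,(proj(C[1],X)[0]-w[1](*b))*wt]
    o.append(np.array([(v[4]-35)/1.,0])); return np.concatenate(o)
s=least_squares(f,[560,351,188,38.5,35]);print(s.x);print(s.fun.reshape(-1,2))
E
```

```text
(array([547.3, 339.2, 211.6]), [array([ 0., -0.]), array([-0.,  0.])])
[566.3 354.2 168.6  38.4  34.5]
[[ 0.   0.8]
 [-0.  -0.4]
 [ 0.3 -0.1]
 [ 0.  -1.5]
 [-0.2 -0.1]
 [-0.7 -1. ]
 [ 0.   2. ]
 [-0.1  0.4]
 [ 0.2  1. ]
 [ 0.4  1.2]
 [-0.5  0. ]]
```

```bash
python3 - <<'E'
from h import *
from rig import ctrl
import pickle
np.set_printoptions(precision=1,suppress=True)
C=pickle.load(open("C2.pkl","rb"))
T=ctrl.get_calibration("top");S=ctrl.get_calibration("scene")
w=[lambda x,y:(222+(x+.5)/5-.5,138+(y+.5)/5-.5),lambda x,y:(215+(x+.5)/5-.5,145+(y+.5)/5-.5)]
t=lambda x,y:(120+(x+.5)/8-.5,150+(y+.5)/8-.5); s_=lambda x,y:(120+(x+.5)/8-.5,190+(y+.5)/8-.5)
o=[([0,0,37.5],C[0],w[0](195,287),1),([0,0,37.5],C[1],w[1](236,378),1),
([23,0,-60],C[0],w[0](193,66),1),([23,0,-60],C[1],w[1](231,72),1),
([0,0,37.5],T,t(335,450),2),([0,0,37.5],S,s_(668,92),2),([0,0,-37.5],S,s_(562,242),2)]
def f(v):
    L=ladleR(v[3],35)
    return np.concatenate([(proj(c,L.apply(P)+v[:3])[0]-uv)*k for P,c,uv,k in o])
s=least_squares(f,[560,351,188,38.5],loss='soft_l1');print(s.x);print(f(s.x).reshape(-1,2))
v=s.x
im=cv2.imread("pics/w_ladz1.png")
for P in [[x,y,z] for x in(-9,9) for y in(-11,11) for z in (-37.5,37.5)]+[[0,0,0]]:
    u=proj(C[1],ladleR(v[3]).apply(P)+v[:3])[0]; cv2.circle(im,(int((u[0]-215)*5),int((u[1]-145)*5)),3,(0,255,0),-1)
cv2.imwrite("pics/chk1.png",im)
a=cv2.imread("pics/s_stand.png")
for P in [[x,y,z] for x in(-9,9) for y in(-11,11) for z in (-37.5,37.5)]+[[0,0,0]]:
    u=proj(S,ladleR(v[3]).apply(P)+v[:3])[0]; cv2.circle(a,(int((u[0]-120)*8),int((u[1]-190)*8)),4,(0,255,0),-1)
cv2.imwrite("pics/chk2.png",a)
E
```

```text
[562.5 351.7 188.8  38.4]
[[-0.3 -0.7]
 [-0.4  0.2]
 [-0.1  1.1]
 [ 0.1  2.1]
 [ 0.4 -2.8]
 [-0.2 -1.7]
 [-2.6  0. ]]
```

View pics/chk1.png

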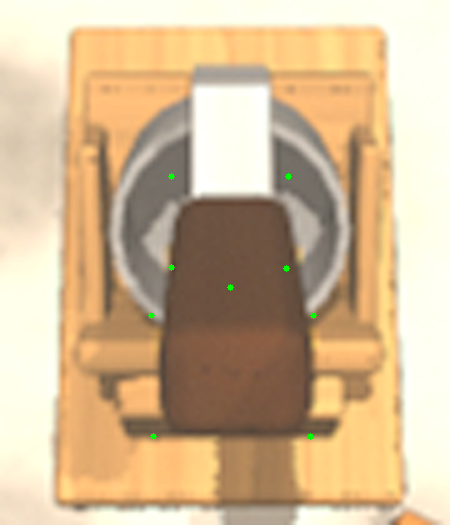

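View pics/chk2.png

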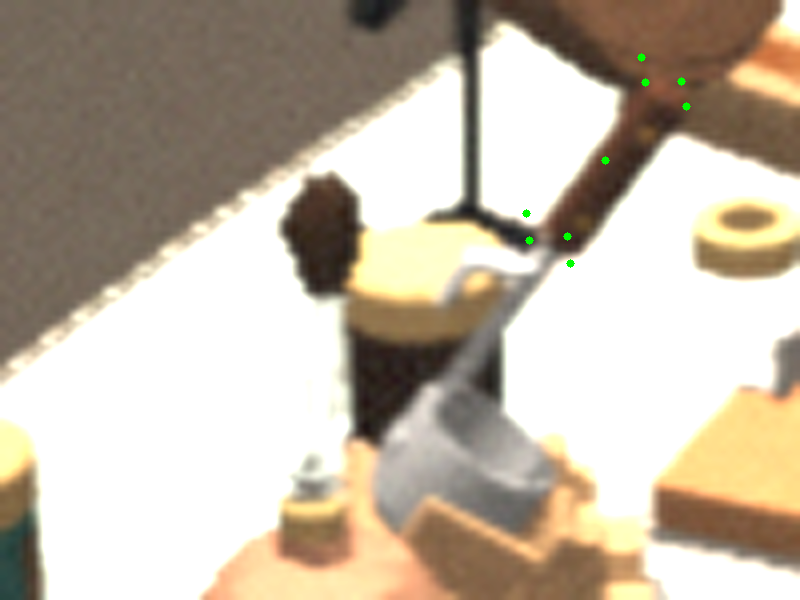

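```bash
python3 - <<'E'
from h import *
from rig import ctrl
import pickle
np.set_printoptions(precision=1,suppress=True)
C=pickle.load(open("C2.pkl","rb"))
T=ctrl.get_calibration("top");S=ctrl.get_calibration("scene")
w=[lambda x,y:(222+(x+.5)/5-.5,138+(y+.5)/5-.5),lambda x,y:(215+(x+.5)/5-.5,145+(y+.5)/5-.5)]
t=lambda x,y:(120+(x+.5)/8-.5,150+(y+.5)/8-.5); s_=lambda x,y:(120+(x+.5)/8-.5,190+(y+.5)/8-.5)
h=np.array([1,0]);a=np.array([1,1])
o=[([0,0,36],C[0],w[0](195,287),a),([0,0,36],C[1],w[1](236,378),a),
([0,0,-37.5],C[0],w[0](195,165),h),([0,0,-37.5],C[1],w[1](237,199),h),
([20,0,-55],C[0],w[0](193,66),h),([20,0,-55],C[1],w[1](231,72),h),
([0,0,36],T,t(335,450),2*a),([0,0,37],S,s_(668,92),2*a),([0,0,-36],S,s_(565,240),2*a)]
def f(v):
    L=ladleR(v[3],35)
    return np.concatenate([(proj(c,L.apply(P)+v[:3])[0]-uv)*k for P,c,uv,k in o])
s=least_squares(f,[560,351,188,38.5]);print(s.x);print(f(s.x).reshape(-1,2))
E
```

```text
[561.6 351.  188.   38. ]
[[-0.4  0.3]
 [-0.6  1.2]
 [-0.3  0. ]
 [-0.9  0. ]
 [ 0.2  0. ]
 [ 0.5  0. ]
 [ 0.7 -2.5]
 [ 0.4 -0.9]
 [-2.   0.1]]
```

```bash
python3 - <<'E'
from rig import ctrl
from h import *
g=[561.6,351,188]; L=ladleR(38.4)
p,r=tcp(g,L,'out',70); ctrl.move_l(p,wx(r),max_speed=150)
p,r=tcp(g,L,'out',0); print(ctrl.move_l(p,wx(r),max_speed=80,max_force=8))
cv2.imwrite("pics/pre.png",ctrl.grab_frame("wrist"))
print(ctrl.current_tool_pos(),p,ctrl.current_force(),ctrl.current_time())
E
```

```text
False
[570.20786762 357.7441966  173.07033293] [570.14065391 357.76923887 172.43611116] [-0.44321958  0.32866482  0.36336339] 6.5083
```

View pics/pre.png

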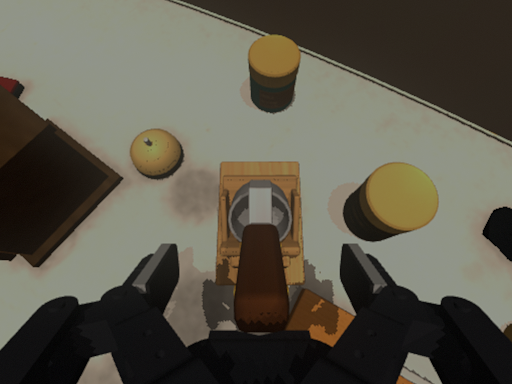

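```bash
python3 - <<'E'
from rig import ctrl
from h import *
c=ctrl.get_calibration("wrist");p=np.array(ctrl.current_tool_pos());r=Q(ctrl.current_eef_rot())
for b in (0,19,-18.5,30,45,56.5): print(b,proj(c,p+r.apply([0,0,-b]))[0])
im=cv2.imread("pics/pre.png")
for X in [[x,y,z] for x in(-9,9) for y in(-11,11) for z in (-56.5,18.5)]:
    u=proj(c,p+r.apply(X))[0]; cv2.circle(im,(int(u[0]),int(u[1])),2,(0,255,0),-1)
cv2.imwrite("pics/pre2.png",cv2.convertScaleAbs(cv2.resize(im[150:350,180:345],None,fx=3,fy=3),alpha=1.6,beta=20))
E
```

```text
0 [259.99177401 246.54388826]
19 [260.07586796 264.46967094]
-18.5 [259.92647299 232.62407786]
30 [260.13523881 277.12538478]
45 [260.23349599 298.07025722]
56.5 [260.32694205 317.98957047]
```

View pics/pre2.png

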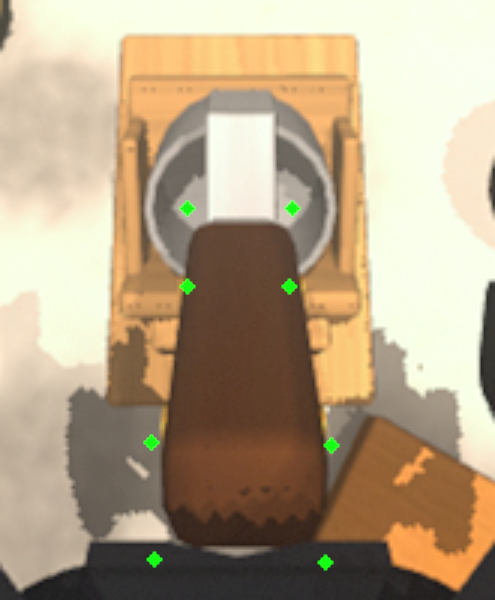

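```bash
python3 - <<'E'
from rig import ctrl
from h import *
r=Q(ctrl.current_eef_rot())
p=np.array(ctrl.current_tool_pos())
f0=ctrl.current_force()
# centre the jaws: ladle ~0.7 mm to image right = which tool-y sign?
c=ctrl.get_calibration("wrist"); sgn=np.sign(proj(c,p+r.apply([0,5,0]))[0][0]-proj(c,p)[0][0])
ctrl.move_l(p+r.apply([0,0.7*sgn,0]),max_speed=30)
ctrl.gripper_to(0.0)
print(ctrl.current_grip_width()*85,ctrl.current_force(),f0,ctrl.current_ft_torque(),ctrl.current_time())
cv2.imwrite("pics/g.png",ctrl.grab_frame("wrist"))
# draw along ladle z
print(ctrl.current_tool_pos())
L=ladleR(38.4)
p=np.array(ctrl.current_tool_pos())
print(ctrl.move_l(p+L.apply([0,0,40]),max_speed=60,max_force=25),ctrl.current_force())
print(ctrl.move_l(p+L.apply([0,0,95]),max_speed=100,max_force=25),ctrl.current_force(),ctrl.current_grip_width()*85)
cv2.imwrite("pics/g2.png",ctrl.grab_frame("wrist"));cv2.imwrite("pics/g2s.png",ctrl.grab_frame("scene")[150:300,100:300]);print(ctrl.current_time())
E
python3 -c "
import cv2
im=cv2.imread('pics/g2s.png');cv2.imwrite('pics/g2s.png',cv2.resize(im,None,fx=4,fy=4,interpolation=2))"
```

```text
21.474614855788452 [-0.93908602 -1.0069626   1.10368249] [-0.44321958  0.32866482  0.36336339] [-0.14643756  0.28092715 -0.00122705] 7.3583
[570.67539828 357.19735857 173.20625074]
False [ 0.66144601  0.55091484 -1.50291998]
False [ 0.40456383  0.61425556 -1.44838824] 21.194061571610526
9.025
```

View pics/g2.png

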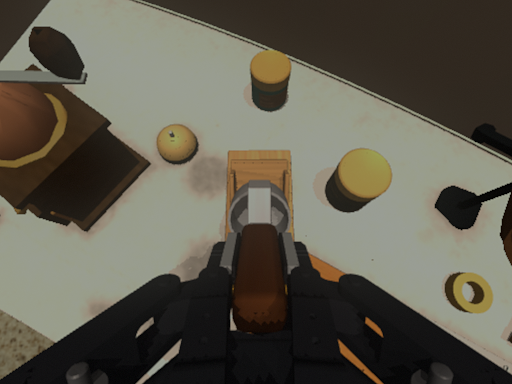

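View pics/g2s.png

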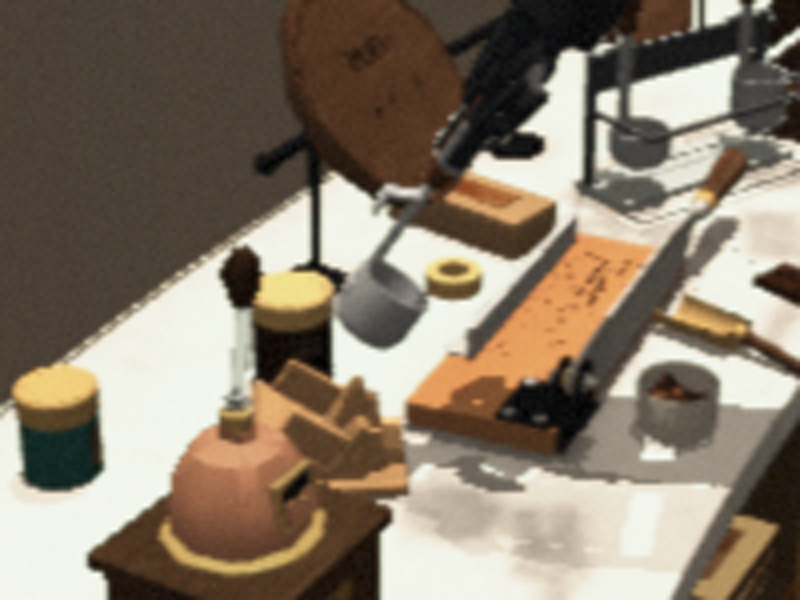

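```bash
cat >> h.py <<'E'
def model():
    P=[]
    for x in(-9,9):
        for y in(-11,11):
            for z in(-37.5,37.5): P.append([x,y,z])
    a=np.linspace(0,2*np.pi,40,endpoint=False)
    for t in a: P.append([-24+30*np.cos(t),30*np.sin(t),-117.5])
    for y in(-8,8): P+= [[5.5+15.5,y,-54.5-25],[5.5+15.5,y,-54.5-6],[3,y,-54.5]]
    return np.array(P,float)
def overlay(im,c,g,L,f,x0,y0,x1,y1,out):
    z=cv2.convertScaleAbs(cv2.resize(im[y0:y1,x0:x1],None,fx=f,fy=f,interpolation=cv2.INTER_CUBIC),alpha=1.6,beta=20)
    for u in proj(c,L.apply(model())+g): cv2.circle(z,(int((u[0]-x0+.5)*f),int((u[1]-y0+.5)*f)),2,(0,255,0),-1)
    cv2.imwrite(out,z)
E
python3 - <<'E'
from rig import ctrl
from h import *
p=np.array(ctrl.current_tool_pos());r=Q(ctrl.current_eef_rot());L=r*FL['out'].inv()
g=p+r.apply([0,0,-19]); print(g)
overlay(cv2.imread("pics/g2.png"),ctrl.get_calibration("wrist"),g,L,5,200,160,330,280,"pics/o1.png")
overlay(ctrl.grab_frame("scene"),ctrl.get_calibration("scene"),g,L,9,175,175,255,240,"pics/o2.png")
E
```

```text
[519.41393927 316.63725662 265.72716844]
```

View pics/o1.png

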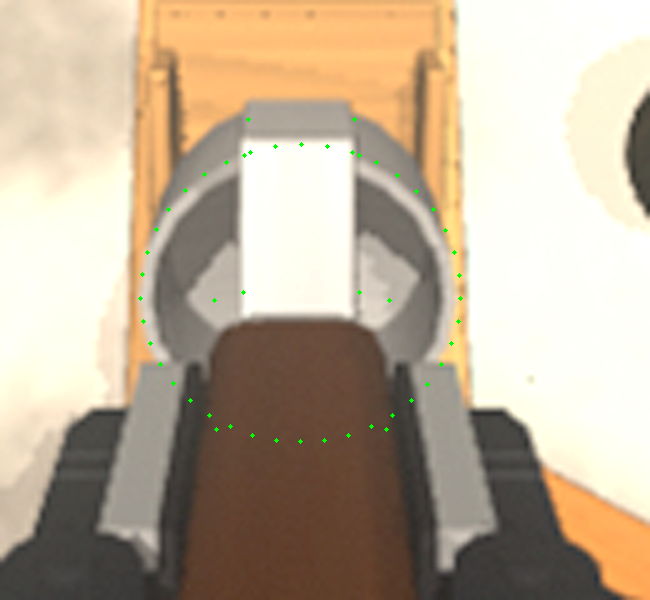

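View pics/o2.png

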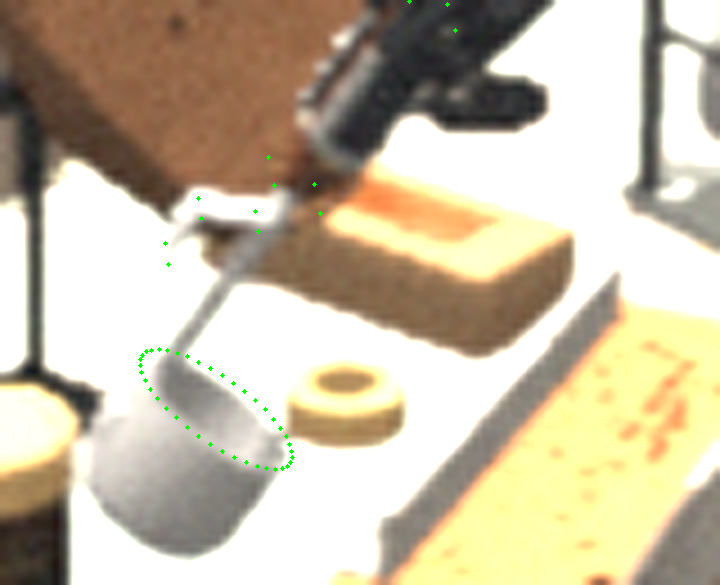

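```bash
cat >> h.py <<'E'
RY=-21.2; RX=np.array([np.cos(np.radians(RY)),np.sin(np.radians(RY)),0]); RYv=np.array([-RX[1],RX[0],0])
GT=np.array([624.2,-267.3,204.5])   # target grip centre hanging
def hang(dx,dy,H): return tcp(GT+RX*dx+RYv*dy+np.array([0,0,H]),ladleR(RY,0),'out')
E
python3 - <<'E'
from rig import ctrl
from h import *
np.set_printoptions(precision=2,suppress=True)
p,r=tcp([500,305,330],ladleR(36,0),'out')
ctrl.move_ptp(p,wx(r)); print(ctrl.current_time())
p,r=hang(-150,0,110); ctrl.move_ptp(p,wx(r)); print(ctrl.current_time())
cv2.imwrite("pics/f.png",ctrl.grab_frame("wrist")); print(ctrl.current_grip_width()*85)
L=r*FL['out'].inv();g=np.array(ctrl.current_tool_pos())+[0,0,19]
overlay(cv2.imread("pics/f.png"),ctrl.get_calibration("wrist"),g,L,5,200,160,330,280,"pics/o3.png")
s=ctrl.grab_frame("scene");cv2.imwrite("pics/fs.png",s)
overlay(s,ctrl.get_calibration("scene"),g,L,7,240,100,340,185,"pics/o4.png")
E
```

```text
9.9167
11.7917
21.553923236411336
```

View pics/f.png

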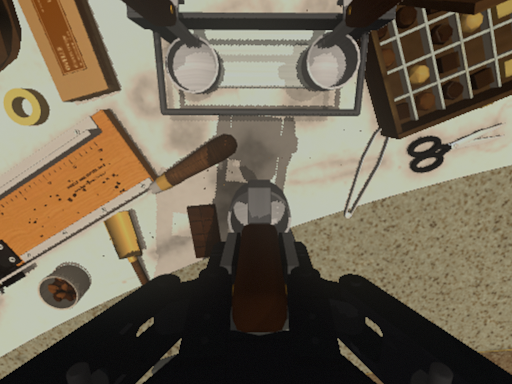

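View pics/o3.png

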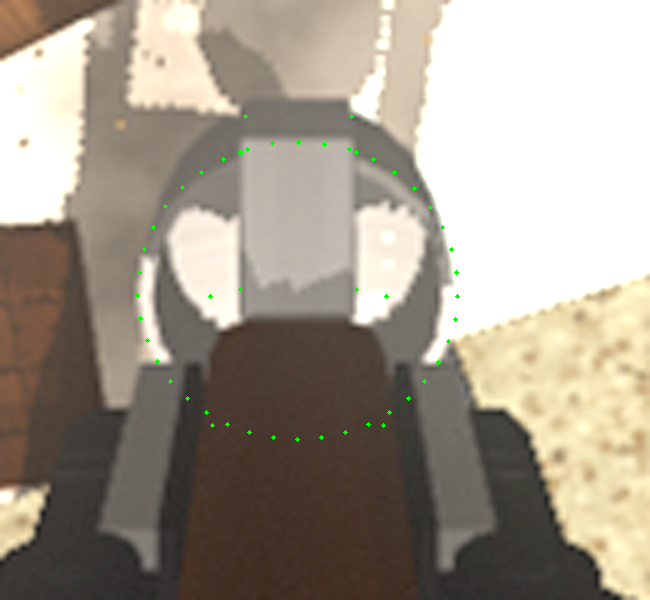

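View pics/o4.png

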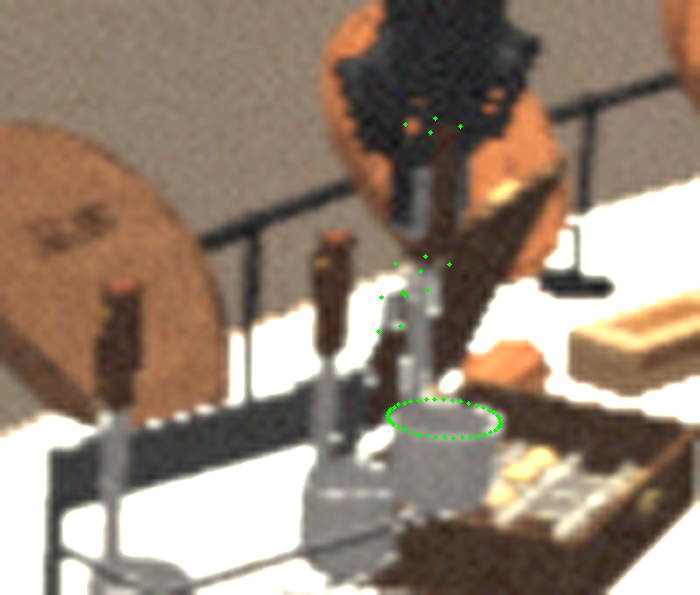

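```bash
python3 - <<'E'
from rig import ctrl
from h import *
p,r=hang(-150,0,80); ctrl.move_l(p,wx(r),max_speed=120)
p,r=hang(-8,0,80); print(ctrl.move_l(p,wx(r),max_speed=100,max_force=10))
print(ctrl.current_force(),p-ctrl.current_tool_pos(),ctrl.current_time())
im=ctrl.grab_frame("wrist");cv2.imwrite("pics/hv.png",im)
c=ctrl.get_calibration("wrist")
z=cv2.convertScaleAbs(cv2.resize(im[100:300,110:410],None,fx=2.6,fy=2.6,interpolation=cv2.INTER_CUBIC),alpha=1.5,beta=20)
rm=GT+RX*5.5; rm[2]=150
for y in np.arange(-100,101,10):
  for x in(-2.5,2.5):
    u=proj(c,rm+RX*x+RYv*y)[0];cv2.circle(z,(int((u[0]-110+.5)*2.6),int((u[1]-100+.5)*2.6)),1,(0,255,0),-1)
cv2.imwrite("pics/hvz.png",z)
E
```

```text
False
[ 0.57080373  0.48120042 -1.735626  ] [ 0.19022024 -0.06272858 -0.18978795] 13.8583
```

View pics/hvz.png

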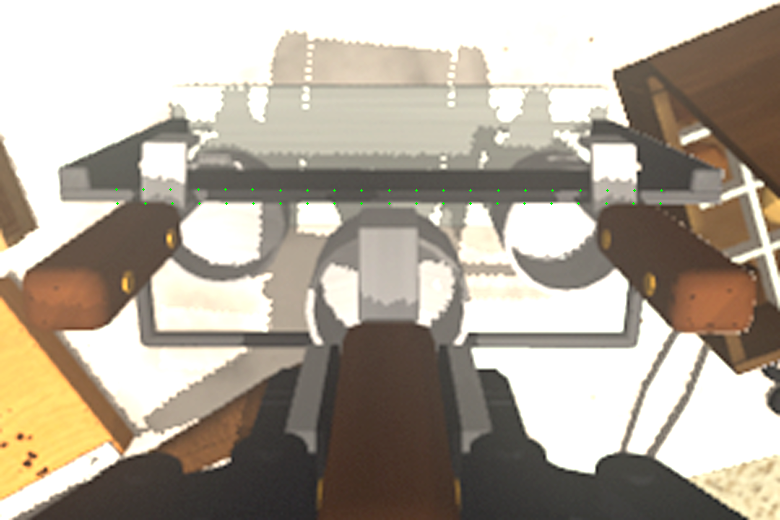

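View pics/hv.png

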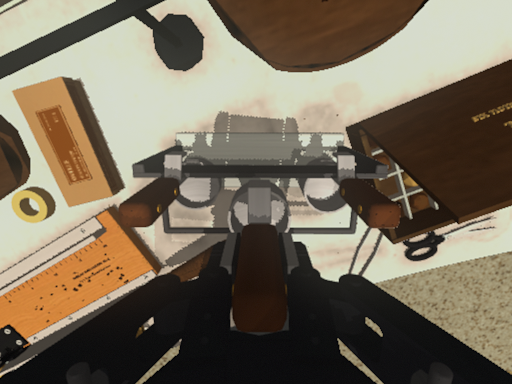

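```bash
python3 - <<'E'
from rig import ctrl
from h import *
p,r=hang(-8,0,31); print(ctrl.move_l(p,wx(r),max_speed=50,max_force=6))
print(ctrl.current_force(),p-ctrl.current_tool_pos(),ctrl.current_time())
im=ctrl.grab_frame("wrist")
z=cv2.convertScaleAbs(cv2.resize(im[110:310,150:370],None,fx=3.5,fy=3,interpolation=cv2.INTER_CUBIC),alpha=1.6,beta=25)
cv2.imwrite("pics/lo1.png",z)
s=ctrl.grab_frame("scene")[110:200,240:340]
cv2.imwrite("pics/lo1s.png",cv2.convertScaleAbs(cv2.resize(s,None,fx=6.5,fy=6.5,interpolation=cv2.INTER_CUBIC),alpha=1.2))
E
```

```text
False
[ 0.08557228 -0.33778531 -2.46563833] [-0.1154677   0.06966562 -0.44163298] 15.0417
```

View pics/lo1.png

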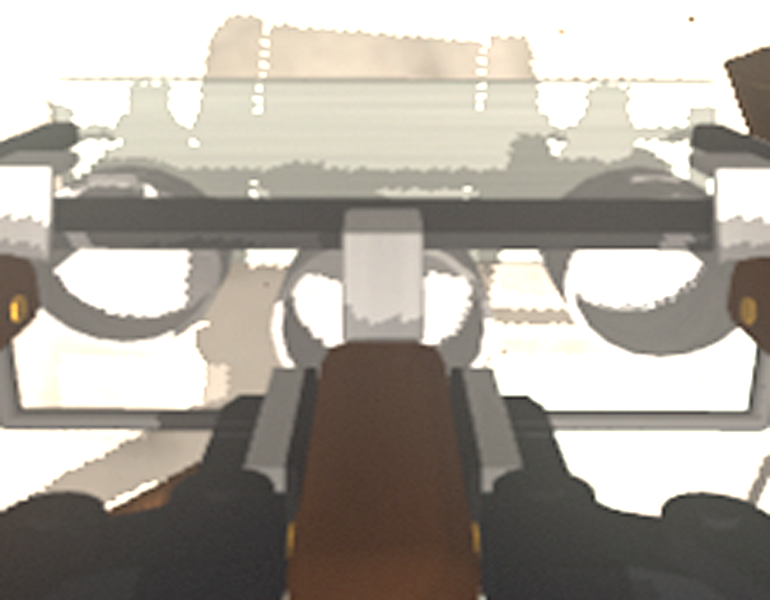

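View pics/lo1s.png

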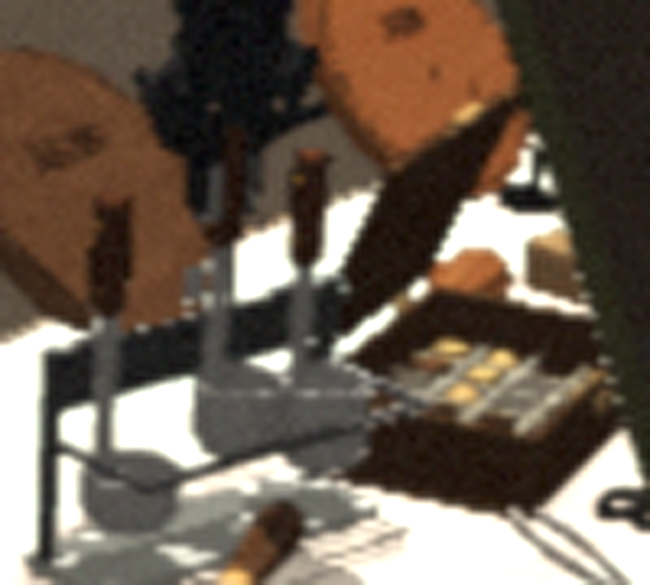

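```bash
python3 - <<'E'
from rig import ctrl
from h import *
def st(): print(np.round(ctrl.current_force(),2),np.round(ctrl.current_ft_torque(),2),np.round(ctrl.current_tool_pos(),2),round(ctrl.current_time(),2))
p,r=hang(-8,0,16); print(ctrl.move_l(p,wx(r),max_speed=30,max_force=5)); st()
p,r=hang(-4,0,10); print(ctrl.move_l(p,wx(r),max_speed=25,max_force=5)); st()
p,r=hang(-4,0,-6); print(ctrl.move_l(p,wx(r),max_speed=12,max_force=5)); st()
print(hang(-4,0,0)[0])
im=ctrl.grab_frame("wrist")
cv2.imwrite("pics/lo2.png",cv2.convertScaleAbs(cv2.resize(im[110:310,150:370],None,fx=3.5,fy=3,interpolation=cv2.INTER_CUBIC),alpha=1.6,beta=25))
E
```

```text
False
[ 1.14  0.12 -1.31] [ 0.02 -0.05 -0.08] [ 616.78 -264.43  201.54] 15.79
False
[ 0.34  0.23 -1.74] [ 0.03 -0.02  0.01] [ 620.47 -265.87  195.29] 16.23
True
[0.29 0.47 4.72] [-0.02 -0.06  0.03] [ 620.53 -265.88  188.18] 16.97
[ 620.4707048  -265.85350172  185.5       ]
```

View pics/lo2.png

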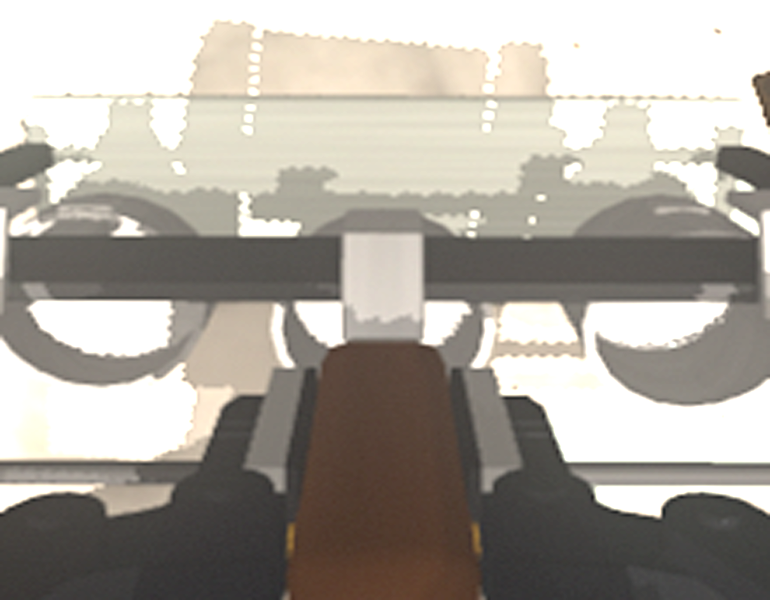

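```bash
python3 - <<'E'
from rig import ctrl
from h import *
def st(): print(np.round(ctrl.current_force(),2),np.round(ctrl.current_ft_torque(),2),np.round(ctrl.current_tool_pos(),2),round(ctrl.current_time(),2))
p=np.array(ctrl.current_tool_pos())
print(ctrl.move_l(p+RX*10,max_speed=12,max_force=5)); st(); q=np.array(ctrl.current_tool_pos()); print("moved",(q-p)@RX)
print(ctrl.move_l(q-[0,0,6],max_speed=10,max_force=5)); st()
a=np.array(ctrl.current_tool_pos()); print("rel target",(a-hang(0,0,0)[0])@RX,(a-hang(0,0,0)[0])@RYv,a[2]-185.5)
im=ctrl.grab_frame("wrist")
cv2.imwrite("pics/lo3.png",cv2.convertScaleAbs(cv2.resize(im[110:310,150:370],None,fx=3.5,fy=3,interpolation=cv2.INTER_CUBIC),alpha=1.6,beta=25))
s=ctrl.grab_frame("scene")[110:200,240:340]
cv2.imwrite("pics/lo3s.png",cv2.convertScaleAbs(cv2.resize(s,None,fx=6.5,fy=6.5,interpolation=cv2.INTER_CUBIC),alpha=1.2))
E
```

```text
True
[ 0.14 -1.32  2.01] [-0.09 -0.24 -0.  ] [ 623.03 -266.86  187.2 ] 17.45
moved 2.702705660067604
True
[ 0.25 -0.28  4.54] [-0.01  0.02 -0.02] [ 623.11 -266.85  187.12] 17.72
rel target -1.1769944127078797 0.026693103475388245 1.616391161648579
```

View pics/lo3.png

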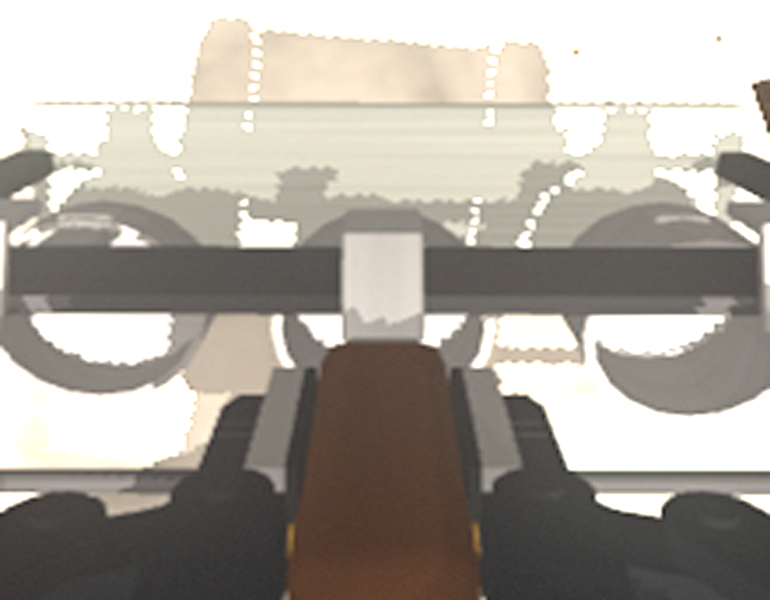

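View pics/lo3s.png

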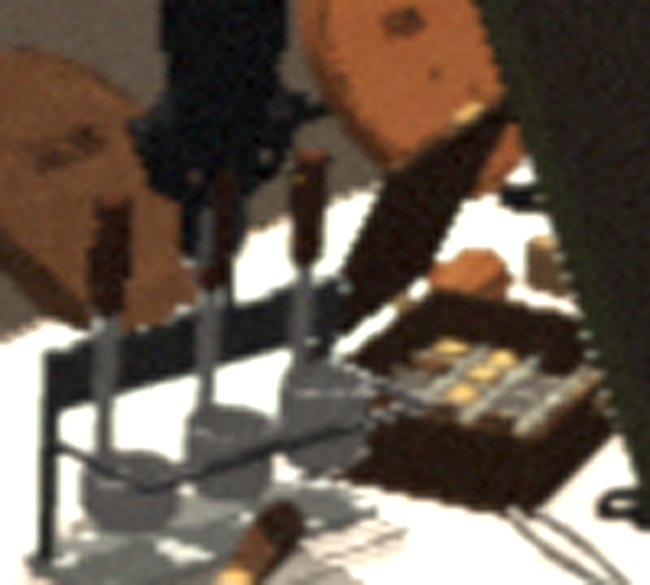

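```bash
python3 - <<'E'
from rig import ctrl
from h import *
def st():
    a=np.array(ctrl.current_tool_pos())-hang(0,0,0)[0]; print(np.round(ctrl.current_force(),2),np.round(ctrl.current_ft_torque(),2),np.round([a@RX,a@RYv,a[2]],2),round(ctrl.current_time(),2))
for k in range(2):
    p=np.array(ctrl.current_tool_pos())
    print(ctrl.move_l(p+RX*4,max_speed=8,max_force=5)); st()
    q=np.array(ctrl.current_tool_pos())
    print(ctrl.move_l(q-[0,0,4],max_speed=8,max_force=5)); st()
E
```

```text
True
[-0.32 -0.63  3.3 ] [-0.03 -0.18  0.04] [0.98 0.02 0.84] 18.18
True
[-0.81 -0.52  5.39] [0.03 0.01 0.  ] [1.05 0.02 0.74] 18.45
True
[-2.5   0.96  4.91] [ 0.22  0.51 -0.03] [1.43 0.02 0.7 ] 18.73
True
[-1.33  1.29  5.51] [ 0.13  0.26 -0.03] [1.36 0.03 0.66] 18.98
```

```bash
python3 - <<'E'
from rig import ctrl
from h import *
ctrl.gripper_to(0.33); ctrl.gripper_to(0.5)
ctrl.dwell(0.3)
print(ctrl.current_force(),ctrl.current_ft_torque(),ctrl.current_time())
im=ctrl.grab_frame("wrist")
cv2.imwrite("pics/r1.png",cv2.convertScaleAbs(cv2.resize(im[90:350,130:390],None,fx=3,fy=2.3,interpolation=cv2.INTER_CUBIC),alpha=1.6,beta=25))
E
```

```text
[-0.14809573  0.44426963 -0.94044375] [-0.01636154 -0.02316803 -0.00413161] 19.8083
```

View pics/r1.png

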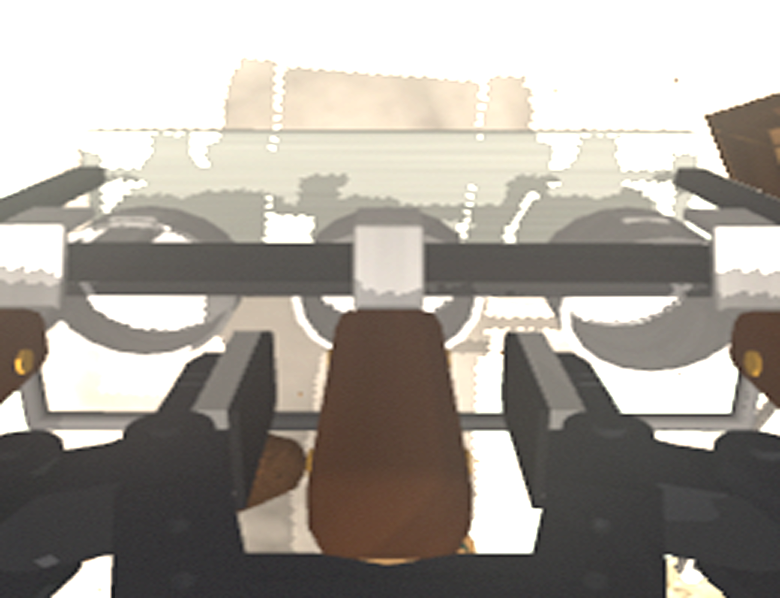

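Released. The ladle hangs level with its neighbours and the fingers are clear on both sides. I'll lift straight up.

```bash
python3 - <<'E'
from rig import ctrl
from h import *
p=np.array(ctrl.current_tool_pos())
print(ctrl.move_l(p+[0,0,75],max_speed=60,max_force=5),ctrl.current_force())
p=np.array(ctrl.current_tool_pos())
ctrl.move_l(p+[0,0,100],max_speed=120)
p=np.array(ctrl.current_tool_pos())
ctrl.move_l(p-RX*70,max_speed=150); ctrl.dwell(.5)
c=ctrl.get_calibration("wrist"); im=ctrl.grab_frame("wrist"); s=ctrl.grab_frame("scene"); t=ctrl.grab_frame("top")
print(c,ctrl.current_time())
cv2.imwrite("pics/fin.png",cv2.convertScaleAbs(cv2.resize(im[0:240,110:410],None,fx=2.6,fy=2.4,interpolation=cv2.INTER_CUBIC),alpha=1.4,beta=25))
cv2.imwrite("pics/fins.png",cv2.convertScaleAbs(cv2.resize(s[110:200,230:340],None,fx=6.5,fy=6.5,interpolation=cv2.INTER_CUBIC),alpha=1.2))
cv2.imwrite("pics/fint.png",t)
E
```

```text
False [ 0.48092168  0.63702944 -0.74198633]
{'intrinsics': array([[277.5525208 ,   0.        , 259.0740226 ],
       [  0.        , 277.5525208 , 193.95021548],
       [  0.        ,   0.        ,   1.        ]]), 'eye': array([ 631.33597903, -269.92439532,  502.00690136]), 'attitude': array([-0.08611105, -0.55874357,  0.81518785,  0.12593364])} 23.5
```

View pics/fin.png

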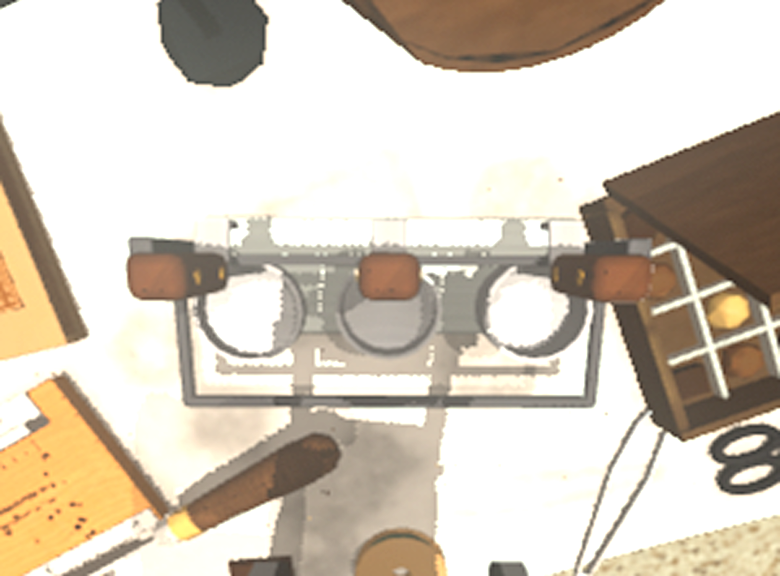

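View pics/fins.png

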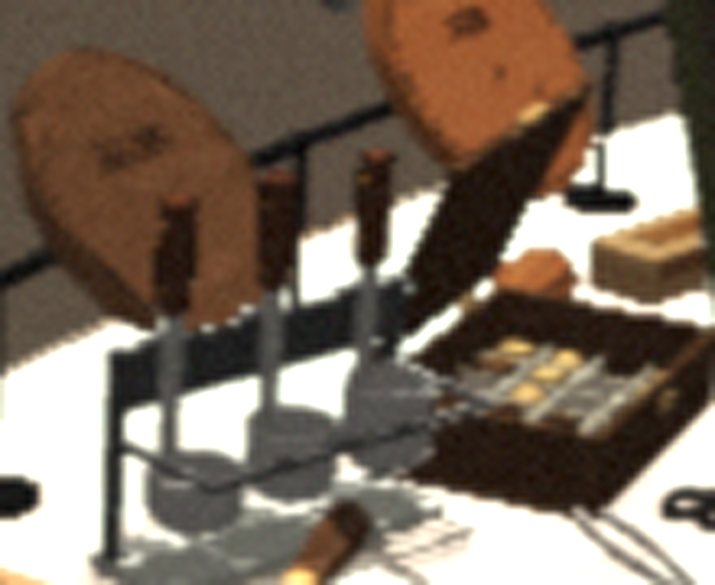

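View pics/fint.png

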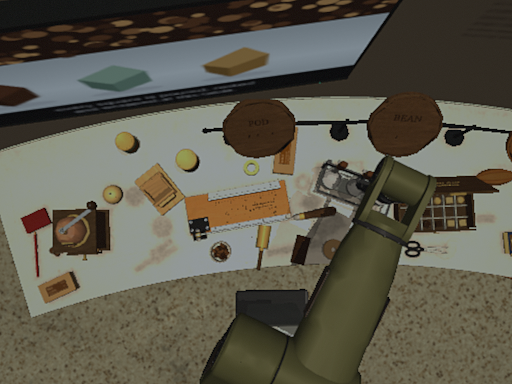

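The three grips sit at columns 157, 389 and 622, so the new ladle is centred and square. The tin at (187,160) and the dish at (221,252) in the top view have not moved.

```bash
python3 -c "
from rig import ctrl
ctrl.finish_job(); print(ctrl.current_time())"
```

```text
the job is handed in; nothing more can be done
the job is handed in; nothing more can be done
```

The ladle now hangs by its hook on the dark rail, in the gap between the other two ladles, with its bowl to the front like theirs. I handed the job in at about 23.5 s of the 48 s allowed.

- **How it went:** I gripped the ladle end-on and drew it out along its own axis. I brought it in over the guard rod, then lowered it behind the rod until the hook touched the rail. I nudged it back until the handle met the rail, and only then opened the gripper and lifted away.
- **Position:** In the last wrist picture the three grips sit at columns 157, 389 and 622, so the new one is within a pixel of the middle. It hangs upright and square.
- **Neighbours and bystanders:** The hanging ladles look unmoved. The tin and the bean dish are at the same pixels in the top view as at the start.
- **Forces:** Commanded contact stops were about 5 N on the rail. The final lift met no resistance.
- **What disagreed:** My first estimates of the loose ladle's height differed between cameras by up to about 20 mm, and the bowl looked about 3% small in the wrist view. The hook touched the rail within about 1 mm of the height I used. The ladle seated about 1.4 mm further back than planned, which is within the camera calibration.

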